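# Clamp the food processor's lid and hold it on pulse

## Task

Get the food processor on the worktop going in a pulse: first push its open lid clamp home until the jaw snaps over the edge of the lid and stays there by itself, and leave the dial at off until that is done. Then turn the dial clockwise past its two click settings to the third one, the sprung pulse setting at the end of its travel, and keep it there against the spring: finish with the dial still held on pulse, do not let go. Leave the things standing round the machine where they are.

Things in the scene. Friction and masses are not known exactly. Their poses are not given: they have to be found in the camera images.
- processor: food processor, fixed: plinth 200x280x45 mm, bowl with grey lid at its left, motor block (deck 128 mm high) with dial at its right. Origin on the worktop under the plinth's middle; x to the machine's back, y to its left, z up. Here the lid's axis is x 0, y +60 mm (lid 153 wide, top 157 high; feed chute behind that axis 186 high), dial axis x -36, y -78, clamp hinge along y at x -90, y +60, z 86
- clamp_tab (a point): point to push, on the front of the lid clamp's thumb tab, 68 mm along the lever from its hinge, 6 mm before its mid-plane. Clamp: grey lever 32 mm wide, 6 thick, 80 long, upright before the bowl when closed, leaning out to the machine's front when open; at its top, 80 mm from the hinge, a steel jaw 24 mm long points to the bowl. Frame turns with the lever: x to the bowl, z along it
- lid_clamp (a joint): clamp angle, rad: 0 upright and shut, jaw over the bead on the lid's edge; up to 0.56 leaning out to the machine's front. Stiff hinge, stays where it is left. In the last 0.13 rad the sprung jaw rides up on the bead and snaps over it (4 to 10 N of push at the tab); it then holds the clamp at 0
- dial_grip (a point): on the vertical dial axis at gripping height, 148 mm above the worktop, in the middle of the dial's black bar grip: 46 mm long, 13 wide, from 137 to 159 mm high, on a round skirt 54 mm in diameter. Frame turns with the dial: x along the bar to its white pointer line, z up
- dial (a joint): dial angle, rad: 0 off, grows clockwise from above; clicks at 0.4 and 0.8 hold by themselves; sprung pulse at 1.2 (from 1.1 to the stop at 1.3). At off the pointer stands 0.6 rad left of the machine's x axis, on pulse 0.6 right of it. Let go on pulse, it springs back. Torque at most about 0.18 N m on the way, 0.1 on pulse
- spice_jar_2: spice jar with a red cap, 47 x 47 x 97 mm, loose, at the machine's front right; origin under its middle. Bystander
- tomato_1: tomato, 77 x 76 x 72 mm, loose, right of the machine in front of the air fryer; origin under its middle. Bystander
- food_tub_1: clear food tub with a white lid, 99 x 139 x 60 mm, loose, further to the right; origin under its middle. Bystander

How it is judged:
On the way, in this order (a step that is already met when the one before it is completed fails the run):
1. the lid clamp is snapped home over the edge of the lid, with the dial still at off (value of joint lid_clamp below 0.04 rad and value of joint dial below 0.2 rad), for 0.3 s.
2. the dial is turned past both clicks to pulse and held there by the fingers (value of joint dial above 1.1 rad and contact force between the fingers and dial above 0.5 N), for 0.5 s.
At the end, for the whole second after the job is handed in: The robot's fingers hold the dial on pulse (dial joint above 1.1 rad, fingers pressing on it with more than 0.5 N) through the last second, while the lid clamp stays snapped shut by itself (clamp joint below 0.04 rad, not touched by the robot) (all of step 2 and value of joint lid_clamp below 0.04 rad and contact force between each of the fingers, the arm and lid_clamp below 0.1 N); the arm keeps its last pose, push and grip.
It fails at once if the dial is turned on while the lid clamp is not closed (value of joint dial above 0.2 rad and value of joint lid_clamp above 0.08 rad).
It fails at once if a bystander is knocked away (more than 30 mm) or over (distance of any of spice_jar_2, tomato_1, food_tub_1 from where it was at the start of the episode above 0.03 m or angle between spice_jar_2's own z axis and vertical above 0.5 rad).
It also fails if it takes over 54 s, if anything falls off the work surface, if the arm or the gripper's body presses on something with over 40 N, if the wrist force passes 120 N, or if a joint passes its speed limit or range.

## Robot

A 6-joint arm with a two-finger parallel gripper is mounted at the origin on a cart in front of the work surface, level with it; the furniture and walls round the work are solid. World frame = base frame: x ahead of the robot, y to its left, z up, the work surface at z = 0. Lengths are in m, angles in rad, forces in N, time in s.
With the tool pointing down it reaches from about 0.375 to 0.925 m from the base axis. Payload 5.7 kg.
Tool frame: the origin (TCP) lies on the mounting face of the last link; the fingertips stand 182 mm ahead of it and the grasp point (between the pads) lies 163 mm ahead of it; z points along the fingers, y is the line along which they close (so a half turn about z gives the same grasp; the last joint's range is limited). The gripper opens to 88 mm and grips with 3 to 60 N. Pads are 20 mm wide; open, the fingers measure 115 mm over their backs; the gripper's body (75 mm by 178 mm) begins 61 mm behind the grasp point.
Start: joints at [1.008, 0.359, 1.51, -0, 1.272, -0.115], TCP at [0.26, 0.541, 0.405] pointing down, gripper open.
Joint ranges: [-2.97, 2.97], [-1.01, 2.36], [0.21, 2.38], [-0.96, 4.11], [0.2, 2.71], [-2.98, 2.98]. Speed limits (rad/s): [2.39, 2.39, 3.14, 3.14, 3.14, 3.14].

## Interface

Orientations are given as a 3x3 rotation matrix whose columns are the frame's x, y, z axes.
In Python, from cell import monitor, vision, order, models gives the robot as it stands.
- The arm moves only by the tool jog_arm, never from a script. Its argument "rows" is one flat list of numbers, 7 for each row, row after row: the shift along the tool's x, y, z in m, then the turn, a rotation vector about the tool's x, y, z in degrees, then the finger opening in m, from 0 to 0.0878. In form: [dx, dy, dz, wx, wy, wz, hand, dx, dy, dz, wx, wy, wz, hand, ...]. A call has 1 to 20 rows; each row is the pose to reach, as a shift and turn from the pose commanded when the call began, along the tool's axes at that moment; what a row does not reach only later rows make up. A row lasts 1/12 s, in which the tool goes at most 41.7 mm and 7.16 degrees, less where a joint would pass 70% of its speed; a pose out of reach is approached as far as the arm can. A call with a gripper value outside its range is refused whole. The fingers move at their own pace and stop on an object; "newtons" is the grip in N (left out, the last holds). Time passes only in rows, so rows that repeat a pose let the fingers close. It gives the time, the measured TCP pose, the force, the opening and the grip force at its end, in the units of the state.
- monitor.sense(): the state, without advancing time (a new reading comes with each control period).
- vision.camera(name): name is "side" or "top" or "wrist"; returns a dict with "image" (480x640x3 uint8, red, green, blue), "fx", "fy", "cx", "cy" (pixels), "k1" (the pictures are not rectified: a ray, as slopes to the right and down, at radius r is drawn at 1 + k1 r^2 times it, then the intrinsics apply), "pose" (4x4, takes a point from camera to world coordinates). Camera axes: x right, y down, z forward; pixel columns grow to the right and rows downward; lengths in m; the calibration is good to about 2 mm. A picture is of the moment at which its call begins. There is no depth.
- order.sign_off(): hands the job in; it is judged then, once.
Trained networks look in a picture, given as the dict that the camera call returned (one of the last four; its "shot" number tells which), for a name from the list of things; names that differ only in an ending like _2 or _b are one class to them, and where a whole thing is asked for, a point or a joint stands for the part that bears it (a point fixed in the world has none). Each returns a list of dicts, best first, with "conf" (0 to 1); they miss things now and then, are a little off and sometimes report something else, mostly with a low value. They report only what shows in the picture. A call takes as long as a camera call.
- models.look_for(picture, query): "extent" ([left, top, width, height] in pixels, round what is visible of it).
- models.masks_of(picture, query): "mask" (480x640 bool, what is visible of it) and "extent" ([left, top, width, height] in pixels, round what is visible of it).
The state is a dict: "time_s": time; "joint_positions": joint angles; "qd": joint speeds; "effort": joint torques, N m; "tcp_pos": TCP position; "tcp_rot": TCP orientation; "force": force on the tool from outside, world axes, zero at the start; "torque": the same for the moment, N m; "grip_width": finger opening in m; "grip_force": force on a finger pad.
Only numpy, scipy, OpenCV 4.12 (cv2) and the standard library are available. Lean on these libraries where they do the work, as an engineer would, in place of code of your own. Each camera call takes 0.05 s, during which the arm holds its last target. There are 200 camera calls.

## Working session

There is one attempt and no reset: what is moved stays moved. The work goes in short steps, Python scripts to look and compute and a tool call to move; the robot and the scene stay as the last step left them, time stands still between calls to the robot, and variables do not carry over. Pictures are saved under pics/ and viewed, at most 10 in all, crops included, and the job is handed in when it is done.

Besides the shell and the picture viewer there is one more tool, called after "Request:" as a command line: name --argument value ..., lists and objects as JSON in quotes. jog_arm: Moves the arm, as the interface text tells. Its arguments: {"type":"object","properties":{"rows":{"type":"array"},"newtons":{"type":"number"}},"required":["rows"]}

```bash
mkdir -p pics; ls
python3 - <<'E'
from cell import monitor, vision, order, models
import cv2, numpy as np
s=monitor.sense(); print(s['time_s'],s['tcp_pos'],np.round(s['tcp_rot'],3).tolist(),s['grip_width'])
for n in ("top","side"):
    p=vision.camera(n); cv2.imwrite(f"pics/{n}0.png",p['image'][:,:,::-1])
    print(n,p['fx'],p['fy'],p['cx'],p['cy'],p['k1'],np.round(p['pose'],4).tolist())
    for q in ("processor","clamp_tab","lid_clamp","dial_grip","dial","spice_jar_2","tomato_1"):
        print(q,[(np.round(d['extent'],0).tolist(),round(d['conf'],2)) for d in models.look_for(p,q)][:2])
E
```

```text
pics
0.0 [0.25959088 0.54053183 0.40381136] [[-0.901, 0.433, -0.001], [0.433, 0.901, -0.002], [0.0, -0.002, -1.0]] 0.08780588031216029
top 543.1896994161699 543.1896994161699 317.5270231256734 237.5163667588914 -0.136418245219746 [[0.0234, -0.9836, 0.1787, 0.3105], [-0.9996, -0.026, -0.0123, 0.1138], [0.0168, -0.1783, -0.9838, 1.2763], [0.0, 0.0, 0.0, 1.0]]
processor [([121.0, 146.0, 146.0, 111.0], 0.96)]
clamp_tab [([169.0, 241.0, 17.0, 19.0], 0.75)]
lid_clamp [([165.0, 242.0, 17.0, 17.0], 0.55)]
dial_grip [([218.0, 186.0, 24.0, 27.0], 0.89)]
dial [([215.0, 190.0, 31.0, 26.0], 0.97), ([166.0, 242.0, 16.0, 16.0], 0.59)]
spice_jar_2 [([238.0, 240.0, 21.0, 28.0], 0.76)]
tomato_1 [([346.0, 268.0, 32.0, 34.0], 0.97)]
side 529.4420266851624 529.4420266851624 322.0582262012676 238.04329056298056 -0.11297567542479768 [[0.9641, -0.1578, 0.2133, 0.2839], [-0.2646, -0.6336, 0.727, -0.6368], [0.0204, -0.7574, -0.6526, 0.7813], [0.0, 0.0, 0.0, 1.0]]
processor [([268.0, 116.0, 112.0, 123.0], 0.6)]
clamp_tab [([270.0, 136.0, 24.0, 33.0], 0.63), ([330.0, 160.0, 24.0, 19.0], 0.55)]
lid_clamp [([268.0, 137.0, 26.0, 34.0], 0.6), ([330.0, 158.0, 24.0, 24.0], 0.3)]
dial_grip [([331.0, 155.0, 19.0, 28.0], 0.87)]
dial [([330.0, 158.0, 26.0, 21.0], 0.72)]
spice_jar_2 [([286.0, 195.0, 29.0, 46.0], 0.86)]
tomato_1 [([279.0, 296.0, 40.0, 38.0], 0.85)]
```

Run:
```python
import cv2
t=cv2.imread("pics/top0.png");s=cv2.imread("pics/side0.png")
a=cv2.resize(t[120:320,90:400],None,fx=2.5,fy=2.5,interpolation=cv2.INTER_CUBIC)
b=cv2.resize(s[80:350,200:460],None,fx=2.2,fy=2.2,interpolation=cv2.INTER_CUBIC)
cv2.imwrite("pics/tc.png",a);cv2.imwrite("pics/sc.png",b)
```

```text
(no output)
```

View pics/tc.png

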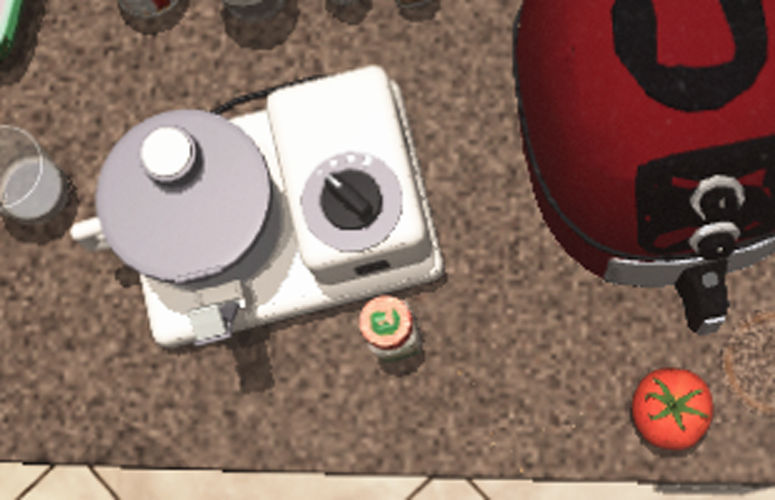

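View pics/sc.png

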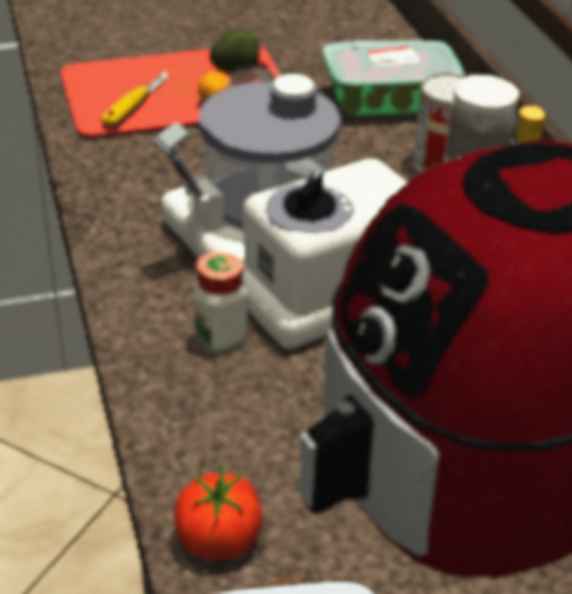

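The top crop shows the lid centred near full-image pixel (164,198), the dial skirt near (231,201) and the spice jar at (244,250). The clamp leans out to the front at about (174,248). In the side crop the dial is near (341,174) and the lid near (323,134). Next I fit the machine's pose.

```bash
cat > h.py <<'E'
import numpy as np, cv2
from scipy.optimize import least_squares
from cell import monitor, vision, order, models
def proj(p,X):
    T=np.linalg.inv(p['pose']); c=np.atleast_2d(X)@T[:3,:3].T+T[:3,3]
    s=c[:,:2]/c[:,2:]; s=s*(1+p['k1']*(s**2).sum(1,keepdims=True))
    return s*[p['fx'],p['fy']]+[p['cx'],p['cy']]
def m2w(m,L):
    c,s=np.cos(m[2]),np.sin(m[2]); L=np.atleast_2d(L)
    return np.c_[m[0]+c*L[:,0]-s*L[:,1], m[1]+s*L[:,0]+c*L[:,1], L[:,2]]
E
python3 - <<'E'
from h import *
P={n:vision.camera(n) for n in("top","side")}
obs=[("top",(-.036,-.078,.137),(230.8,200.8)),("side",(-.036,-.078,.137),(340.9,174.5)),
("top",(0,.06,.157),(164,197.5)),("side",(0,.06,.157),(322.7,134)),
("top",(-.1,-.14,.045),(266.5,229.)),("top",(-.1,.14,.045),(153,258)),]
f=lambda m:np.concatenate([(proj(P[n],m2w(m,l))-o)[0] for n,l,o in obs])
r=least_squares(f,[.5,.35,.2],loss='soft_l1'); m=r.x; print(m,np.round(f(m).reshape(-1,2),1).tolist())
np.save("m.npy",m)
print("dial",m2w(m,(-.036,-.078,.148)),"hinge",m2w(m,(-.09,.06,.086)))
# clamp angle from tab/jaw tip positions
for a in(.3,.4,.5,.56):
    L=lambda u,z:(-.09-np.sin(a)*z+u*np.cos(a),.06,.086+np.cos(a)*z+u*np.sin(a))
    for n in P: print(a,n,"lever top",proj(P[n],m2w(m,L(0,.08))).round(1),"tab",proj(P[n],m2w(m,L(-.006,.068))).round(1), m2w(m,L(-.006,.068)).round(3))
for q in("spice_jar_2",):
    for n,o in(("top",(244,248.5)),): pass
g=lambda x:np.concatenate([(proj(P["top"],[x[0],x[1],.097])-[244.6,248.3])[0],(proj(P["side"],[x[0],x[1],.097])-[300.,197.5])[0]])
r=least_squares(g,[.4,.3]);print("jar",r.x,r.fun)
E
```

```text
[0.60814128 0.37212547 0.2728601 ] [[0.7, -0.6], [0.2, -3.3], [0.1, 0.0], [0.2, -2.2], [2.7, 0.7], [-1.5, 0.8]]
dial [[0.5944931  0.28730962 0.148     ]] hinge [[0.5053017 0.4056519 0.086    ]]
0.3 top lever top [[173.9 248. ]] tab [[175.6 250. ]] [[0.48  0.399 0.149]]
0.3 side lever top [[280.2 141.8]] tab [[279.5 147. ]] [[0.48  0.399 0.149]]
0.4 top lever top [[174.9 251.7]] tab [[176.5 253. ]] [[0.474 0.397 0.146]]
0.4 side lever top [[277.3 143.7]] tab [[277.1 148.8]] [[0.474 0.397 0.146]]
0.5 top lever top [[176.  255.2]] tab [[177.4 255.9]] [[0.469 0.395 0.143]]
0.5 side lever top [[274.5 145.8]] tab [[274.9 150.8]] [[0.469 0.395 0.143]]
0.56 top lever top [[176.6 257.3]] tab [[178.  257.6]] [[0.466 0.395 0.14 ]]
0.56 side lever top [[272.9 147.2]] tab [[273.6 152.1]] [[0.466 0.395 0.14 ]]
jar [0.49612997 0.2611777 ] [-1.05744624  0.05959876  0.35068849  1.64449457]
```

Request:
jog_arm --rows '[-0.06, -0.02, 0, 0, 0, -7, 0.0, -0.11, -0.035, 0, 0, 0, -14, 0, -0.15, -0.05, 0, 0, 0, -21, 0, -0.19, -0.06, 0, 0, 0, -28, 0, -0.21, -0.065, 0, 0, 0, -35, 0, -0.22, -0.069, 0, 0, 0, -41, 0, -0.22, -0.069, 0, 0, 0, -41, 0, -0.22, -0.069, 0, 0, 0, -41, 0, -0.22, -0.069, 0, 0, 0, -41, 0]'

```text
time_s: 1.65
tcp_pos: [0.428, 0.3835, 0.4046]
tcp_rot: [[-0.965, -0.262, -0.001], [-0.262, 0.965, 0.0], [0.001, 0.0, -1.0]]
force: [-0.4, 0.2, -0.4]
grip_width: 0.0309
grip_force: 0.0
```

Run:
```python
from h import *
s=monitor.sense(); print(s['time_s'],s['tcp_pos'],np.round(s['tcp_rot'],3).tolist(),s['grip_width'],s['joint_positions'])
m=np.load("m.npy")
p=vision.camera("wrist"); im=p['image'][:,:,::-1].copy()
print(np.round(p['pose'],3).tolist(),p['fx'],p['cx'],p['cy'],p['k1'])
L=[(-.036,-.078,.137),(0,.06,.157),(-.09,.06,.086)]+[(-.09-np.sin(a)*.08,.06,.086+np.cos(a)*.08) for a in(0,.5)]+[(-.1,-.14,.045),(-.1,.14,.045)]
for x in proj(p,m2w(m,L)): print(x.round()); cv2.circle(im,(int(x[0]),int(x[1])),4,(0,0,255),1)
cv2.imwrite("pics/w1.png",im)
for q in("dial_grip","clamp_tab","lid_clamp"): print(q,[(np.round(d['extent']).tolist(),round(d['conf'],2)) for d in models.look_for(p,q)][:2])
```

```text
1.65 [0.42798693 0.38347919 0.404568  ] [[-0.965, -0.262, -0.001], [-0.262, 0.965, 0.0], [0.001, 0.0, -1.0]] 0.030933336616713738 [ 6.10178437e-01  3.22703298e-01  1.56608466e+00  7.20150319e-04
  1.25323874e+00 -1.22565457e+00]
[[-0.262, 0.923, 0.281, 0.35], [0.965, 0.25, 0.077, 0.363], [0.001, 0.292, -0.957, 0.385], [0.0, 0.0, 0.0, 1.0]] 371.8553264996322 322.70359332518166 239.01222695403447 -0.004655155591350894
[152. 405.]
[323. 460.]
[322. 314.]
[322. 370.]
[322. 313.]
[121. 286.]
[403. 284.]
dial_grip []
clamp_tab [([306.0, 312.0, 47.0, 44.0], 0.96)]
lid_clamp [([304.0, 306.0, 46.0, 51.0], 0.82)]
```

View pics/w1.png

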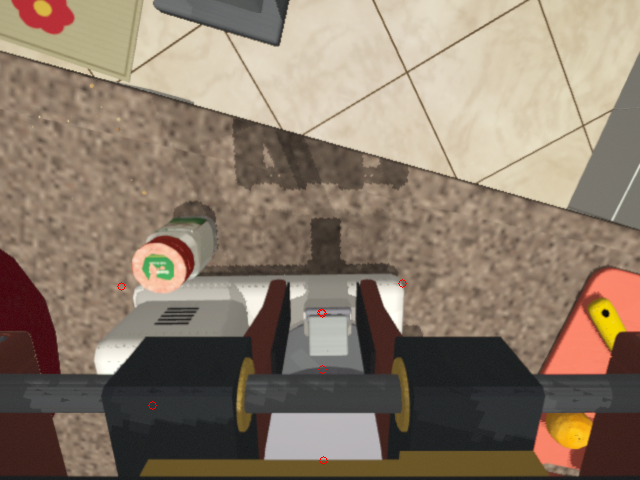

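The wrist view shows the clamp between the fingers at about (328,330), only a few mm left of the fitted position, and nothing stands in its way. I'll descend in front of it and push.

Request:
jog_arm --rows '[0, 0.003, 0.03, 0, 0, 0, 0, 0, 0.003, 0.06, 0, 0, 0, 0, 0, 0.003, 0.086, 0, 0, 0, 0, 0, 0.003, 0.086, 0, 0, 0, 0, -0.01, 0.003, 0.086, 0, 0, 0, 0, -0.016, 0.003, 0.086, 0, 0, 0, 0, -0.022, 0.003, 0.086, 0, 0, 0, 0, -0.028, 0.003, 0.086, 0, 0, 0, 0, -0.034, 0.003, 0.086, 0, 0, 0, 0, -0.04, 0.003, 0.086, 0, 0, 0, 0, -0.044, 0.003, 0.086, 0, 0, 0, 0, -0.048, 0.003, 0.086, 0, 0, 0, 0, -0.048, 0.003, 0.086, 0, 0, 0, 0]'

```text
time_s: 2.93
tcp_pos: [0.4746, 0.3991, 0.3187]
tcp_rot: [[-0.964, -0.264, 0.001], [-0.264, 0.964, 0.0], [-0.001, 0.0, -1.0]]
force: [1.0, 0.8, 0.1]
grip_width: 0.0005
grip_force: 0.0
```

Request:
jog_arm --rows '[-0.003, 0, 0, 0, 0, 0, 0, -0.006, 0, 0, 0, 0, 0, 0, -0.008, 0, 0, 0, 0, 0, 0, -0.01, 0, 0, 0, 0, 0, 0, -0.01, 0, 0, 0, 0, 0, 0]'

```text
time_s: 3.35
tcp_pos: [0.4838, 0.4018, 0.3186]
tcp_rot: [[-0.964, -0.265, 0.001], [-0.265, 0.964, 0.0], [-0.001, -0.0, -1.0]]
force: [-0.5, -0.4, 0.0]
grip_width: 0.0004
grip_force: 0.0
```

Run:
```python
from h import *
for n,(r0,r1,c0,c1) in {"side":(100,220,230,390),"wrist":(240,420,220,460)}.items():
    p=vision.camera(n); im=p['image'][:,:,::-1]
    cv2.imwrite(f"pics/{n}2.png",cv2.resize(im[r0:r1,c0:c1],None,fx=3.2,fy=3.2,interpolation=cv2.INTER_CUBIC))
```

```text
(no output)
```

View pics/side2.png

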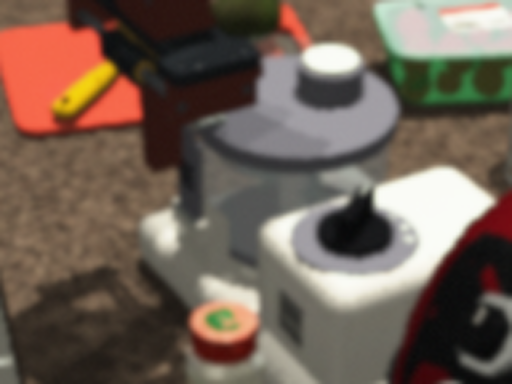

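The side view shows the fingers against the lever at about crop (190,160). It is nearly upright with a few mm still to go, so I push on.

Request:
jog_arm --rows '[-0.002, 0, 0, 0, 0, 0, 0, -0.004, 0, 0, 0, 0, 0, 0, -0.006, 0, 0, 0, 0, 0, 0, -0.008, 0, 0, 0, 0, 0, 0, -0.008, 0, 0, 0, 0, 0, 0]'

```text
time_s: 3.87
tcp_pos: [0.4889, 0.4032, 0.3184]
tcp_rot: [[-0.964, -0.265, -0.007], [-0.265, 0.964, -0.003], [0.007, -0.001, -1.0]]
force: [-11.0, -2.4, 7.1]
grip_width: 0.0002
grip_force: 5.1
```

Request:
jog_arm --rows '[-0.002, 0, 0, 0, 0, 0, 0, -0.004, 0, 0, 0, 0, 0, 0, -0.004, 0, 0, 0, 0, 0, 0, -0.004, 0, 0, 0, 0, 0, 0]'

```text
time_s: 4.2
tcp_pos: [0.4903, 0.4036, 0.3184]
tcp_rot: [[-0.964, -0.265, -0.012], [-0.265, 0.964, -0.005], [0.013, -0.001, -1.0]]
force: [-18.1, -4.3, 14.3]
grip_width: 0.0004
grip_force: 9.6
```

Request:
jog_arm --rows '[0.01, 0, 0, 0, 0, 0, 0, 0.03, 0, 0, 0, 0, 0, 0, 0.05, 0, 0, 0, 0, 0, 0, 0.05, 0, -0.04, 0, 0, 0, 0, 0.05, 0, -0.08, 0, 0, 0, 0, 0.05, 0, -0.08, 0, 0, 0, 0]'

```text
time_s: 4.7
tcp_pos: [0.4484, 0.393, 0.4061]
tcp_rot: [[-0.964, -0.265, 0.01], [-0.265, 0.964, 0.007], [-0.012, 0.004, -1.0]]
force: [1.1, 0.4, 0.4]
grip_width: 0.0004
grip_force: 0.0
```

Run:
```python
from h import *
m=np.load("m.npy"); o=[]
for n,(r0,r1,c0,c1) in {"side":(110,200,240,380),"top":(180,270,140,280),"wrist":(250,400,200,433)}.items():
    p=vision.camera(n); im=p['image'][:,:,::-1]
    o.append(cv2.resize(im[r0:r1,c0:c1],(400,257),interpolation=cv2.INTER_CUBIC))
    for q in("clamp_tab","dial_grip"): print(n,q,[(np.round(d['extent'],1).tolist(),round(d['conf'],2)) for d in models.look_for(p,q)][:2])
    for a in(0,.1): print(a,proj(p,m2w(m,(-.09-.068*np.sin(a)-.006,.06,.086+.068*np.cos(a)))).round(1))
cv2.imwrite("pics/c3.png",np.vstack([np.hstack(o[:2]),np.hstack([o[2],o[2]*0])]))
```

```text
side clamp_tab []
side dial_grip [([329.0, 154.1, 21.9, 26.5], 0.81)]
0 [[287.1 143. ]]
0.1 [[284.5 143.9]]
top clamp_tab [([169.2, 226.1, 13.1, 20.9], 0.55)]
top dial_grip [([218.0, 186.2, 23.9, 29.1], 0.93)]
0 [[173.2 240.7]]
0.1 [[173.8 243.8]]
wrist clamp_tab []
wrist dial_grip [([121.3, 362.8, 57.5, 72.2], 0.95)]
0 [[318.7 333.8]]
0.1 [[318.6 324.7]]
```

View pics/c3.png

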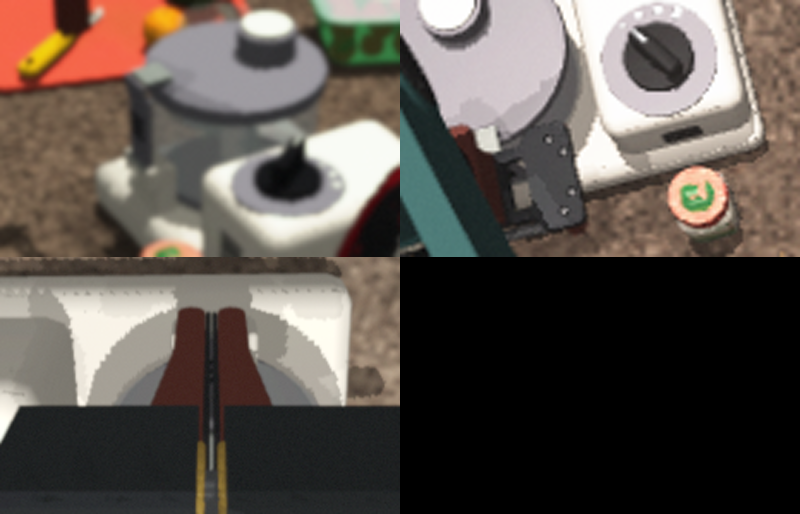

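The clamp now stands upright with its jaw at the lid edge, at crop (150,75) in the side part. The push climbed to 18 N against a hard stop, so it has probably snapped. I'll go above the dial, turn square to its bar, and check the clamp from a clear view.

Request:
jog_arm --rows '[-0.02, -0.025, 0, 0, 0, -6, 0.05, -0.04, -0.05, 0, 0, 0, -12, 0.05, -0.06, -0.075, 0, 0, 0, -18, 0.05, -0.08, -0.1, 0, 0, 0, -24, 0.05, -0.1, -0.125, 0, 0, 0, -30, 0.05, -0.113, -0.141, 0, 0, 0, -35, 0.05, -0.113, -0.141, 0, 0, 0, -35, 0.05, -0.113, -0.141, 0, 0, 0, -35, 0.05]'

```text
time_s: 5.82
tcp_pos: [0.5937, 0.2847, 0.3976]
tcp_rot: [[-0.641, -0.768, -0.001], [-0.768, 0.641, -0.0], [0.001, 0.001, -1.0]]
force: [0.0, 0.2, 0.1]
grip_width: 0.0486
grip_force: 0.0
```

Run:
```python
from h import *
m=np.load("m.npy"); o=[]
s=monitor.sense(); print(s['tcp_pos'],np.round(s['tcp_rot'],3).tolist(),s['grip_width'])
for n,(r0,r1,c0,c1) in {"side":(110,200,240,380),"top":(180,270,120,260),"wrist":(0,480,0,640)}.items():
    p=vision.camera(n); im=p['image'][:,:,::-1].copy()
    for q in("clamp_tab","dial_grip"): print(n,q,[(np.round(d['extent'],1).tolist(),round(d['conf'],2)) for d in models.look_for(p,q)][:2])
    for L in [(-.09,.06,.166),(-.066,.06,.166),(-.036,-.078,.159)]+[(-.036+r*np.cos(.6),-.078+r*np.sin(.6),.159) for r in(.023,-.023)]:
        x=proj(p,m2w(m,L))[0]; print(x.round(1))
        if n=="wrist": cv2.circle(im,(int(x[0]),int(x[1])),4,(0,0,255),1)
    o.append(cv2.resize(im[r0:r1,c0:c1],(400,257 if n!="wrist" else 300),interpolation=cv2.INTER_CUBIC))
    if n=="wrist": w=cv2.resize(im,(400,300))
cv2.imwrite("pics/c4.png",np.vstack([np.hstack(o[:2]),np.hstack([o[2],cv2.resize(im[230:480,130:463],(400,300))])]))
```

```text
[0.59368818 0.28466721 0.39762382] [[-0.641, -0.768, -0.001], [-0.768, 0.641, -0.0], [0.001, 0.001, -1.0]] 0.04859483539665661
side clamp_tab [([281.0, 134.4, 21.0, 35.2], 0.68)]
side dial_grip [([331.5, 155.7, 20.7, 25.4], 0.85)]
[289.3 137.8]
[298.5 135.3]
[341.5 162.7]
[345.6 157.6]
[337.3 167.9]
top clamp_tab []
top dial_grip [([224.1, 187.7, 18.7, 25.5], 0.89)]
[171.2 236.9]
[169. 226.]
[230.1 197.6]
[222.3 190.7]
[238.  204.6]
wrist clamp_tab [([479.4, 261.2, 98.4, 87.6], 0.58)]
wrist dial_grip [([286.7, 220.6, 78.6, 79.5], 0.62)]
[543.7 315.6]
[517.7 342.5]
[319.  261.6]
[318.8 294.9]
[319.1 226.4]
```

View pics/c4.png

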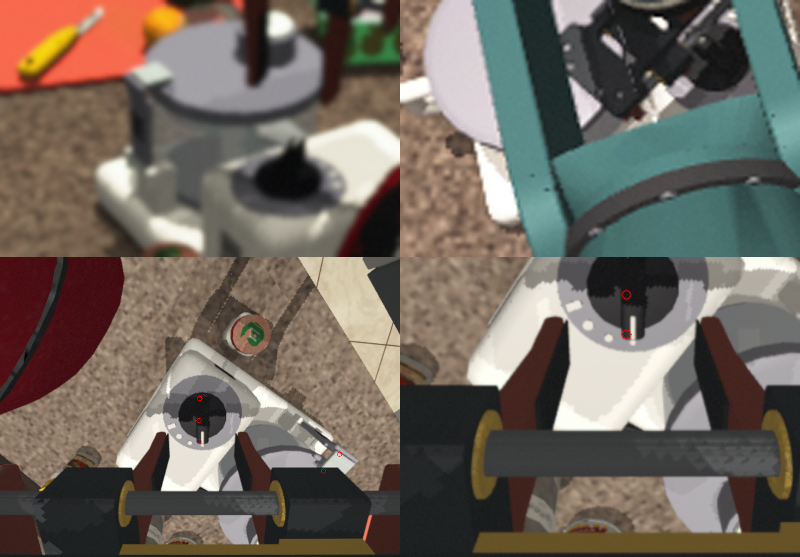

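Bar and pointer lie straight between the fingers in the wrist view: pointer tip near pixel (323,297), finger midline near 322. Before touching the dial I check the clamp angle with an overlay.

Run:
```python
from h import *
m=np.load("m.npy"); o=[]
for n,(r0,r1,c0,c1) in {"side":(120,180,265,325),"wrist":(250,390,460,600)}.items():
    p=vision.camera(n); k=400/(r1-r0); im=cv2.resize(p['image'][r0:r1,c0:c1,::-1],(400,400),interpolation=cv2.INTER_CUBIC)
    for a,col in((0,(0,255,0)),(.12,(0,0,255))):
        q=[]
        for u,w,z in((-.003,-.016,.08),(-.003,.016,.08),(.024,.016,.08),(.024,-.016,.08),(-.003,-.016,.08),(-.003,-.016,.03),(-.003,.016,.03),(-.003,.016,.08)):
            q.append((-.09-np.sin(a)*z+u*np.cos(a),.063+w,.086+np.cos(a)*z+u*np.sin(a)))
        x=(proj(p,m2w(m,q))-[c0,r0]+.5)*k
        cv2.polylines(im,[x.astype(int)],False,col,1)
    o.append(im)
cv2.imwrite("pics/c5.png",np.hstack(o))
```

```text
(no output)
```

View pics/c5.png

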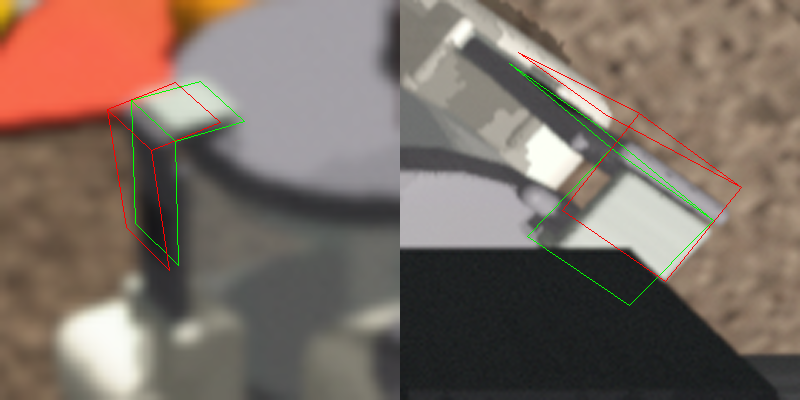

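Green (angle 0) fits the clamp in both views, so it has snapped shut. Down to the dial bar and grip.

Request:
jog_arm --rows '[-0.003, 0, 0.02, 0, 0, 0, 0.049, -0.003, 0, 0.045, 0, 0, 0, 0.049, -0.003, 0, 0.065, 0, 0, 0, 0.049, -0.003, 0, 0.074, 0, 0, 0, 0.049, -0.003, 0, 0.074, 0, 0, 0, 0.049, -0.003, 0, 0.074, 0, 0, 0, 0.04]' --newtons 40

```text
time_s: 6.87
tcp_pos: [0.595, 0.2878, 0.3247]
tcp_rot: [[-0.638, -0.77, -0.001], [-0.77, 0.638, -0.0], [0.001, 0.0, -1.0]]
force: [0.1, -0.0, 1.1]
grip_width: 0.0455
grip_force: 0.0
```

Request:
jog_arm --rows '[0, 0, 0.001, 0, 0, 0, 0.025, 0, 0, 0.001, 0, 0, 0, 0.015, 0, 0, 0.001, 0, 0, 0, 0.005, 0, 0, 0.001, 0, 0, 0, 0.005, 0, 0, 0.001, 0, 0, 0, 0.005, 0, 0, 0.001, 0, 0, 0, 0.005, 0, 0, 0.001, 0, 0, 0, 0.005]' --newtons 40

```text
time_s: 7.45
tcp_pos: [0.5941, 0.2888, 0.3245]
tcp_rot: [[-0.638, -0.77, -0.001], [-0.77, 0.638, 0.002], [-0.001, 0.003, -1.0]]
force: [-4.5, 3.7, 4.6]
grip_width: 0.0129
grip_force: 40.0
```

Request:
jog_arm --rows '[0, 0.001, 0, 0, 0, 5, 0.005, 0, 0.001, 0, 0, 0, 10, 0.005, 0, 0.001, 0, 0, 0, 15, 0.005, 0, 0.001, 0, 0, 0, 20, 0.005, 0, 0.001, 0, 0, 0, 25, 0.005, 0, 0.001, 0, 0, 0, 30, 0.005, 0, 0.001, 0, 0, 0, 35, 0.005, 0, 0.001, 0, 0, 0, 35, 0.005]' --newtons 40

```text
time_s: 8.12
tcp_pos: [0.5933, 0.2897, 0.3245]
tcp_rot: [[-0.966, -0.26, -0.001], [-0.26, 0.966, 0.003], [0.0, 0.003, -1.0]]
force: [-2.6, 4.5, 4.4]
grip_width: 0.013
grip_force: 40.0
```

Request:
jog_arm --rows '[0, 0.001, 0, 0, 0, 5, 0.005, 0, 0.001, 0, 0, 0, 10, 0.005, 0, 0.001, 0, 0, 0, 15, 0.005, 0, 0.001, 0, 0, 0, 20, 0.005, 0, 0.001, 0, 0, 0, 25, 0.005, 0, 0.001, 0, 0, 0, 30, 0.005, 0, 0.001, 0, 0, 0, 35, 0.005, 0, 0.001, 0, 0, 0, 36, 0.005, 0, 0.001, 0, 0, 0, 36, 0.005, 0, 0.001, 0, 0, 0, 36, 0.005, 0, 0.001, 0, 0, 0, 36, 0.005, 0, 0.001, 0, 0, 0, 36, 0.005, 0, 0.001, 0, 0, 0, 36, 0.005, 0, 0.001, 0, 0, 0, 36, 0.005]' --newtons 40

```text
time_s: 9.28
tcp_pos: [0.5933, 0.2909, 0.3245]
tcp_rot: [[-0.936, 0.352, -0.0], [0.352, 0.936, 0.003], [0.002, 0.003, -1.0]]
force: [-2.6, 5.4, 2.6]
grip_width: 0.0127
grip_force: 40.0
```

Run:
```python
from h import *
m=np.load("m.npy"); o=[]
s=monitor.sense(); y=s['tcp_rot'][:,0]; print(s['torque'],s['force'],"tool x deg",np.degrees(np.arctan2(-y[1],-y[0])),"expected pulse",np.degrees(m[2]-.6),s['grip_force'])
for n,(r0,r1,c0,c1) in {"side":(110,200,250,370),"wrist":(200,440,200,520)}.items():
    p=vision.camera(n); im=p['image'][:,:,::-1]
    o.append(cv2.resize(im[r0:r1,c0:c1],(400,300),interpolation=cv2.INTER_CUBIC))
cv2.imwrite("pics/c6.png",np.hstack(o))
```

```text
[0.97833008 0.53767715 0.08155782] [-2.57322459  5.40087785  2.61785722] tool x deg -20.63989733241009 expected pulse -18.743735488648067 40.001102685928345
```

View pics/c6.png

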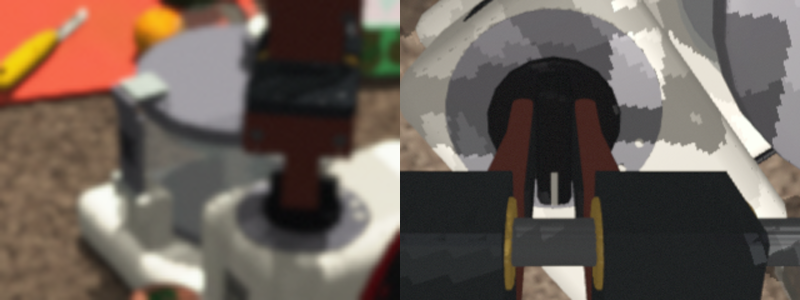

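The bar and its pointer have followed the fingers to about 1.23 rad, with the 0.08 N m spring torque on the wrist, and the clamp is still shut. I hold a little longer and hand in.

Request:
jog_arm --rows '[0, 0, 0, 0, 0, 0, 0.005, 0, 0, 0, 0, 0, 0, 0.005, 0, 0, 0, 0, 0, 0, 0.005, 0, 0, 0, 0, 0, 0, 0.005, 0, 0, 0, 0, 0, 0, 0.005, 0, 0, 0, 0, 0, 0, 0.005, 0, 0, 0, 0, 0, 0, 0.005, 0, 0, 0, 0, 0, 0, 0.005]'

```text
time_s: 10.05
tcp_pos: [0.5933, 0.2909, 0.3245]
tcp_rot: [[-0.936, 0.353, -0.0], [0.353, 0.936, 0.003], [0.002, 0.003, -1.0]]
force: [-2.4, 6.4, 2.0]
grip_width: 0.0126
grip_force: 40.0
```

```bash
python3 -c "
from cell import order,monitor
s=monitor.sense();print(s['grip_force'],s['torque'],s['tcp_rot'][:,0]);print(order.sign_off())"
```

```text
40.00099718570709 [1.03084697 0.54950924 0.08256947] [-0.93580839  0.35250578  0.00153035]
the job is handed in; nothing more can be done
None
```

The lid clamp is snapped shut and the fingers are holding the dial on pulse at about 1.23 rad (from the tool's angle) with a 40 N grip; I handed the job in at about 10 s, and the sign-off returned no verdict.

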